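# Set up the dessert-pot filling carousel for Friday's batch

## Robot

A 6-joint arm with a two-finger parallel gripper is mounted at the origin on the work surface. World frame = base frame: x ahead of the robot, y to its left, z up, the work surface at z = 0. Lengths are in m, angles in degrees, forces in N, time in s.
With the tool pointing down it reaches from about 0.325 to 0.775 m from the base axis. Payload 5.5 kg.
Tool frame: the origin (TCP) lies at the centre of the arm's flange, where the gripper is bolted on; the fingertips stand 182 mm ahead of it and the grasp point (between the pads) lies 163 mm ahead of it; z points along the fingers, y is the line along which they close (so a half turn about z gives the same grasp; the last joint's range is limited). The gripper opens to 88 mm and grips with 3 to 60 N. Pads are 20 mm wide; open, the fingers measure 115 mm over their backs; the gripper's body (75 mm by 178 mm) begins 61 mm behind the grasp point.
Start: joints at [-72.806, 5.22, 70.514, -0, 104.267, -3.249], TCP at [0.21, -0.562, 0.405] pointing down, gripper open.
Joint ranges: [-164.24, 164.24], [-49.07, 125.15], [9.68, 141.18], [-86.29, 266.29], [3.28, 154.24], [-151.56, 151.56]. Speed limits (degrees/s): [147.25, 147.25, 172.46, 180, 180, 180].

## Interface

Orientations are given as [roll, pitch, yaw] about the fixed x, y, z axes, in that order (R = Rz(yaw) Ry(pitch) Rx(roll)).
In Python, from station import r gives the robot as it stands. The module is installed in compiled form; this text tells all that it offers. Calls block until the motion is done:
- r.reach(position, orientation): joint-space move of the TCP to a pose.
- r.servo_line(position, rotation=None, speed=0.15): straight line of the TCP; rotation=None keeps the orientation; speed is the mean speed in m/s.
- r.move_joints(angles): joint-space move.
- r.let_go() and r.grab(squeeze=None): open the fingers fully, or close them until they stop; squeeze is the grip in N (None keeps the last).
- r.wait(seconds).
- r.inverse_kinematics(position, orientation): joint angles nearest the present ones, or None.
- r.sense(): the state.
- r.snapshot(name): name is "scene" or "side" or "wrist"; returns a dict with "frame" (400x640x3 uint8, red, green, blue), "fx", "fy", "cx", "cy" (pixels), "dist_coeffs" ([k1, k2, p1, p2, k3] as OpenCV has them; the pictures are not rectified), "R" (3x3) and "t" (3): a world point X has camera coordinates R X + t. Camera axes: x right, y down, z forward; pixel columns grow to the right and rows downward; lengths in m; the calibration is good to about 2 mm. A picture is of the moment at which its call begins. There is no depth.
A pose or a line that the arm cannot do raises r.IKError and nothing moves.
- r.hand_in(): hands the job in; it is judged then, once.
The state is a dict: "clock": time; "joints": joint angles; "joint_vel": joint speeds; "joint_torque": joint torques, N m; "tcp_pos": TCP position; "orientation": TCP orientation; "contact_force": force on the tool from outside, world axes, zero at the start; "torque": the same for the moment, N m; "opening": finger opening in m; "gripper_force": force on a finger pad.
Only numpy, scipy, OpenCV 4.12 (cv2) and the standard library are available. Lean on these libraries where they do the work, as an engineer would, in place of code of your own. Each camera call takes 0.05 s, during which the arm holds its last target. There are 200 camera calls.

## Task

Get the filling station ready for Friday's batch: stand every empty dessert pot upright in a seat of the carousel, between its guide pins, one of them in the yellow seat; when they are all on, lift the carousel's sprung handle, turn it until the yellow seat is under the nozzle, and let the handle drop fully home. Press the day marker's step button until its drum shows the green Friday face (five dots) on top, between the red marks, and let go of the button. Leave the mugs, jam jar and pepper mill where they are.

Things in the scene. Friction and masses are not known exactly. Their poses are not given: they have to be found in the camera images.
- pot_1: Empty cream stoneware dessert pot with a brown rim, straight-sided: 62 mm outside diameter (57 mm at the foot), 58 mm tall, wall 5 mm, about 0.22 kg; grip it across the outside. All pots are alike; three to five of them are there. Origin: centre of its underside, z up the pot.
- pot_2: Empty cream stoneware dessert pot with a brown rim, straight-sided: 62 mm outside diameter (57 mm at the foot), 58 mm tall, wall 5 mm, about 0.22 kg; grip it across the outside. All pots are alike; three to five of them are there. Origin: centre of its underside, z up the pot.
- pot_3: Empty cream stoneware dessert pot with a brown rim, straight-sided: 62 mm outside diameter (57 mm at the foot), 58 mm tall, wall 5 mm, about 0.22 kg; grip it across the outside. All pots are alike; three to five of them are there. Origin: centre of its underside, z up the pot.
- pot_4: Empty cream stoneware dessert pot with a brown rim, straight-sided: 62 mm outside diameter (57 mm at the foot), 58 mm tall, wall 5 mm, about 0.22 kg; grip it across the outside. All pots are alike; three to five of them are there. Origin: centre of its underside, z up the pot.
- pot_5: Empty cream stoneware dessert pot with a brown rim, straight-sided: 62 mm outside diameter (57 mm at the foot), 58 mm tall, wall 5 mm, about 0.22 kg; grip it across the outside. All pots are alike; three to five of them are there. Origin: centre of its underside, z up the pot.
- seat_yellow (a point): Yellow seat of the carousel: centre of the yellow ring on top of the turning disc, 40 mm above the counter, 98 mm from the axis. Four yellow guide pins (6 mm thick, 7 mm tall, on a 74 mm circle) stand round it; a pot stands between them with 3 mm to spare. At the start it is on the robot's side. It turns with the disc.
- seat_1 (a point): Grey seat of the carousel with brass guide pins, otherwise like the yellow one: centre on the disc's top, 40 mm above the counter. It lies 60 degrees counter-clockwise, seen from above, from the yellow seat.
- seat_2 (a point): Grey seat of the carousel with brass guide pins, otherwise like the yellow one: centre on the disc's top, 40 mm above the counter. It lies 120 degrees counter-clockwise, seen from above, from the yellow seat.
- seat_3 (a point): Grey seat of the carousel with brass guide pins, otherwise like the yellow one: centre on the disc's top, 40 mm above the counter. It lies 180 degrees counter-clockwise, seen from above, from the yellow seat.
- seat_4 (a point): Grey seat of the carousel with brass guide pins, otherwise like the yellow one: centre on the disc's top, 40 mm above the counter. It lies 240 degrees counter-clockwise, seen from above, from the yellow seat.
- seat_5 (a point): Grey seat of the carousel with brass guide pins, otherwise like the yellow one: centre on the disc's top, 40 mm above the counter. It lies 300 degrees counter-clockwise, seen from above, from the yellow seat.
- nozzle_tip (a point): Lower end of the filling nozzle (28 mm thick, red collar), 125 mm above the counter, fixed, 98 mm from the carousel's axis; the seat below it cannot be reached from above. Its pipe (up to 195 mm high) runs outward to a column and a hopper 120 mm wide, 365 mm high, 215 mm from the axis. At the start it is 120 degrees clockwise, from above, from the yellow seat.
- handle_bar (a point): Centre of the black handle bar on the carousel's vertical axis: 60 mm long along this point's y, 16 wide along x, 26 high, 105 mm above the counter when home, on a 14 mm stem. Lifting it (7 to 10 N, spring) frees the 330 mm disc; turning it turns the disc (0.12 N m). Six notches, every 60 degrees, either way round; in each one seat is under the nozzle.
- index_handle (a joint): Height of the handle bar above home, m: 0 = home, 0.016 = fully lifted. The disc is locked at 0; the pin is clear of its notch above 0.011. Let go between two notches, the handle stays up at about 0.010 and drops home only when turned to within about 1 degree of a notch.
- button_top (a point): Centre of the top of the day marker's cherry-red step button (40 mm wide, 98 mm above the counter, 14 mm travel straight down). Pressing takes 2 to 6 N; press it to its stop, then let it come right up before the next press. Each full press (at least 12 mm) steps the drum on by one day.
- day_button (a joint): Travel of the step button, m: 0 = up, 0.014 = fully pressed.
- day_drum (a joint): Turning of the day drum, rad: clicks on by 0.8976 (2 pi / 7) a day, forward only, without end. White dots count the days. Upper face at 0: Monday blue, one dot; 0.898 Tuesday yellow; 1.795 Wednesday red; 2.693 Thursday brown; 3.590 Friday green, five dots; 4.488 Saturday orange; 5.386 Sunday black; then Monday. It starts between Saturday (-1.795) and Tuesday (0.898).
- friday_face (a point): Middle of the green Friday face (five white dots) on the day drum; it turns with the drum, which is 46 mm long with faces 28 mm wide, 30 mm from its level axis.
- day_window (a point): Where the middle of the drum's upper face lies, between the two red index marks on the steel cheeks of the day marker (white box 110 x 124 x 70 mm), 78 mm above the counter. The point's x points across the drum away from the box's front, y along the drum towards the button, whose centre is 14 mm along -x and 56 mm along +y from here.
- mug_1: Bystander: cream mug with yellow band and cherry rim, 84 mm wide, 90 mm tall. Origin: centre of its underside.
- mug_2: Bystander: cream mug with blue band and cherry rim, 84 mm wide, 90 mm tall. Origin: centre of its underside.
- jam_jar: Bystander: jar with a cherry lid, 64 mm wide, 85 mm tall. Origin: centre of its underside.
- pepper_mill: Bystander: dark wooden pepper mill, 56 mm wide, 150 mm tall. Origin: centre of its underside.
There are look-alikes about, which are no part of the job. Leave any black or turquoise look-alike of the pot_3 alone.

How it is judged:
By the outcome, as a careful person would: the job done as asked, in the order asked, and still so for the second after the job is handed in, with the robot touching nothing.
Of pot_1, pot_2, pot_3, pot_4, pot_5 only 3 to 5 are there at a start; the rules pass over those that are not, and their reading is None.
At some moment in a run one of pot_1, pot_2, pot_3, pot_4, pot_5 may be knocked a few centimetres aside while the robot is not near it.
It also fails if it takes over 210 s, if anything falls off the work surface, if the arm or the gripper's body presses on something with over 40 N, if the wrist force passes 120 N, or if a joint passes its speed limit or range.

## Working session

There is one attempt and no reset: what is moved stays moved. The work goes in short steps, each a Python script; the robot and the scene stay as the last script left them, time stands still between calls to the robot, and variables do not carry over. Pictures are saved under pics/ and viewed, at most 14 in all, crops included, and the job is handed in when it is done.

```bash
ls; mkdir -p pics
python3 - <<'E'
from station import r
import cv2, numpy as np, pickle
for n in ("scene","side","wrist"):
    s=r.snapshot(n); cv2.imwrite(f"pics/{n}0.png",s["frame"][:,:,::-1]); pickle.dump(s,open(f"{n}0.pkl","wb"))
    R=np.array(s["R"]);print(n,s["fx"],s["cx"],s["cy"],s["dist_coeffs"],(-R.T@np.array(s["t"])).round(3),R[2].round(3))
print(r.sense())
E
```

```text
pics
scene 368.0211768198459 318.3792394088752 197.918130907608 [-0.04383797  0.          0.          0.          0.        ] [ 0.941 -0.255  0.897] [-0.45   0.272 -0.85 ]
side 482.6645090473418 318.0682529228187 213.59881686537722 [-0.13159034  0.          0.          0.          0.        ] [ 0.02  -1.031  1.133] [ 0.329  0.675 -0.661]
wrist 299.5396883547161 319.1055290842175 202.1598537424886 [0.00766036 0.         0.         0.         0.        ] [ 0.272 -0.539  0.384] [-0.23  -0.084 -0.97 ]
{'clock': 0.15, 'joints': array([-7.28050796e+01,  5.25322881e+00,  7.05649053e+01, -2.51594543e-03,
        1.04267001e+02, -3.24818085e+00]), 'joint_vel': array([ 0.00479682, -0.08191463, -0.16300437, -0.08401921,  0.03975951,
        0.06279314]), 'joint_torque': array([ 1.60566837e-03, -4.47045457e+01, -4.06906736e+01,  6.98740594e-02,
        2.74950435e-02, -1.07062122e-04]), 'tcp_pos': array([ 0.20957703, -0.56225943,  0.40377721]), 'orientation': array([-1.79914863e+02, -2.38849696e-03,  2.04424812e+01]), 'contact_force': array([-0.00514941, -1.18546479, -0.41969473]), 'torque': array([-0.04734752,  0.03734142, -0.01269696]), 'gripper_force': 0.0, 'opening': 0.08776017960241453}
```

View pics/scene0.png

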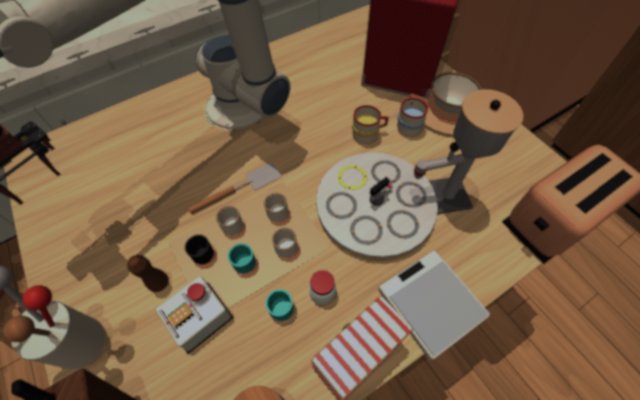

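View pics/side0.png

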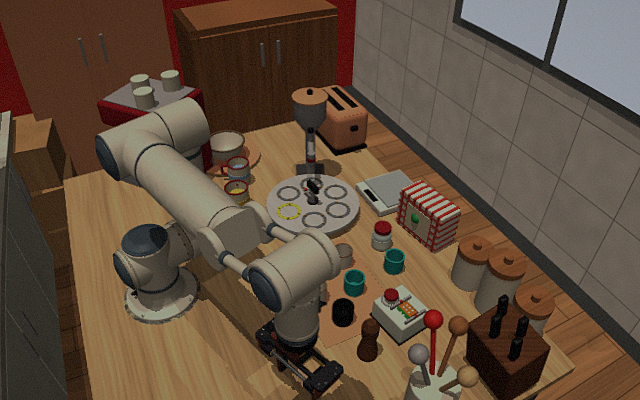

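Candidates for pots (scene pixels): cream cups (230,220), (277,208), (286,243). Look-alikes: black (199,250), turquoise (240,259) and (280,305), and cream cups on the red machine (side view 140,82 / 170,78 / 144,98). I choose the three cream ones on the mat. One close crop will check this and the drum's upper face.

```bash
cat > h.py <<'E'
import cv2, numpy as np, pickle
from station import r
from scipy.spatial.transform import Rotation as Ro
def K(s): return np.array([[s["fx"],0,s["cx"]],[0,s["fy"],s["cy"]],[0,0,1.]])
def ray(s,uv):
    p=cv2.undistortPoints(np.array(uv,float).reshape(-1,1,2),K(s),np.array(s["dist_coeffs"])).reshape(-1,2)
    R=np.array(s["R"]); return -R.T@np.array(s["t"]), np.c_[p,np.ones(len(p))]@R
def plane(s,uv,z):
    c,d=ray(s,uv); return c+d*((z-c[2])/d[:,2])[:,None]
def proj(s,X):
    R=np.array(s["R"]); return cv2.projectPoints(np.array(X,float).reshape(-1,3),cv2.Rodrigues(R)[0],np.array(s["t"],float),K(s),np.array(s["dist_coeffs"]))[0].reshape(-1,2)
E
python3 - <<'E'
from h import *
a=pickle.load(open("scene0.pkl","rb")); b=pickle.load(open("side0.pkl","rb"))
A=cv2.resize(a["frame"][190:350,150:310],(600,600),interpolation=cv2.INTER_CUBIC)
B=cv2.resize(b["frame"][60:120,120:200],(200,150)); C=np.zeros((600,200,3),np.uint8); C[:150]=B
C[150:350]=cv2.resize(b["frame"][280:340,365:425],(200,200)); C[350:550]=cv2.resize(a["frame"][60:110,425:475],(200,200))
cv2.imwrite("pics/c1.png",np.hstack([A,C])[:,:,::-1])
print(plane(a,[[230,213],[277,201],[286,236],[380,60]],.058).round(3))
print("axis",plane(a,[[377,204]],.04).round(3),"handle",plane(a,[[379,187]],.105),"yel",plane(a,[[352,177]],.04),"nozzle",plane(a,[[421,168]],.17))
print("button",plane(a,[[197,291]],.098),"drum",plane(a,[[180,315]],.078),"mill",plane(a,[[135,263]],.15),"jar",plane(a,[[322,280]],.085),"turq",plane(a,[[240,252],[280,299]],.058),"mugs",plane(a,[[366,115],[411,107]],.09))
print("machinetop cups if z=.38",plane(b,[[140,82],[170,78],[144,98]],.38))
E
```

```text
[[ 0.41  -0.207  0.058]
 [ 0.445 -0.085  0.058]
 [ 0.548 -0.116  0.058]
 [ 0.134  0.499  0.058]]
axis [[0.59  0.142 0.04 ]] handle [[0.5784663  0.14660921 0.105     ]] yel [[0.48012968 0.13603434 0.04      ]] nozzle [[0.61961342 0.23373763 0.17      ]]
button [[ 0.57721228 -0.35834585  0.098     ]] drum [[ 0.59861069 -0.41476941  0.078     ]] mill [[ 0.46899261 -0.44394691  0.15      ]] jar [[ 0.70168537 -0.10683727  0.085     ]] turq [[ 0.52436627 -0.23399205  0.058     ]
 [ 0.67986136 -0.2078458   0.058     ]] mugs [[0.34441063 0.27915209 0.09      ]
 [0.3918386  0.41431077 0.09      ]]
machinetop cups if z=.38 [[0.13130962 0.64873975 0.38      ]
 [0.23602583 0.62798629 0.38      ]
 [0.12342471 0.5168409  0.38      ]]
```

View pics/c1.png

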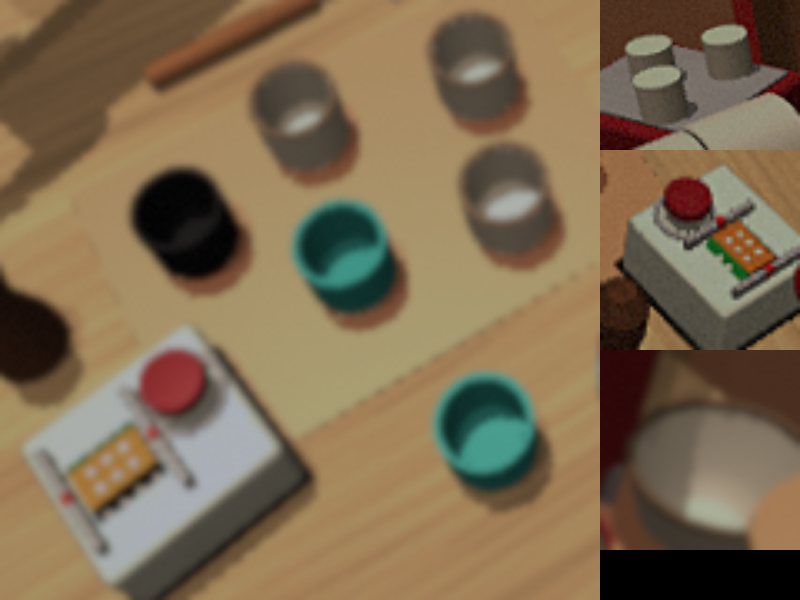

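The crop shows that the three grey-cream pots are upright and open. The cups on the machine are solid, upside-down decor. The drum shows orange with six dots (Saturday), so it needs 6 presses. Next is a closer wrist view over the pots and carousel.

Run:
```python
from h import *
for i,p in enumerate([[.42,-.12,.45],[.52,.08,.45]]):
    r.reach(p,[180,0,0]); s=r.snapshot("wrist"); pickle.dump(s,open(f"w{i}.pkl","wb")); cv2.imwrite(f"pics/w{i}.png",s["frame"][:,:,::-1])
print(r.sense()["clock"],r.sense()["joints"].round(0))
```

```text
2.9333 [  5.  -5.  76.  -0. 109.  95.]
```

View pics/w0.png

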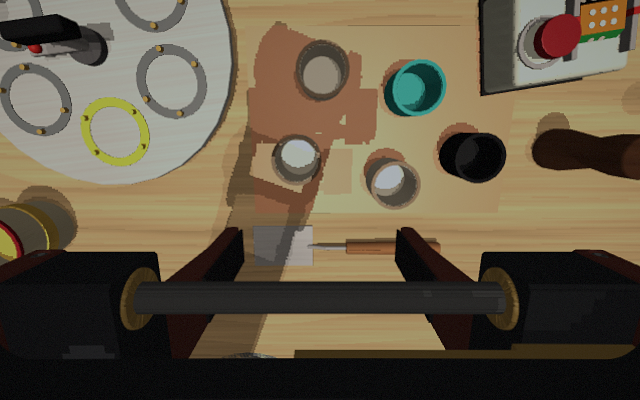

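View pics/w1.png

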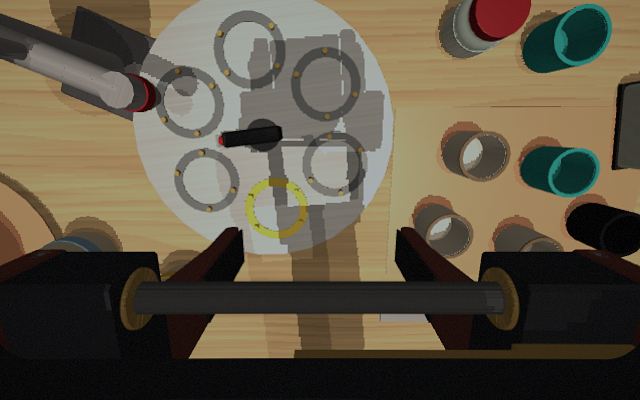

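The wrist pictures show pots at about w0 (322,68), (297,157) and (391,180). In w1 the yellow ring is at (277,207), the handle bar at (251,136) and the nozzle collar at (150,92). Next I compute the carousel geometry and look closely at the first pot.

```bash
cat >> h.py <<'E'
def carousel(s,C0):
    hsv=cv2.cvtColor(s["frame"],cv2.COLOR_RGB2HSV).astype(int); h,S,V=hsv[...,0],hsv[...,1],hsv[...,2]
    vv,uu=np.mgrid[0:400,0:640]; P=plane(s,np.c_[uu.ravel(),vv.ravel()],.04)[:,:2].reshape(400,640,2)
    dist=np.linalg.norm(P-C0,axis=2); R_=np.array(s["R"]); ok=(dist<.152)&(vv<240)
    yel=((h>=24)&(h<=34)&(S>120)&ok).astype(np.uint8)
    yel=cv2.morphologyEx(yel,cv2.MORPH_CLOSE,np.ones((5,5)))
    c=max(cv2.findContours(yel,cv2.RETR_EXTERNAL,cv2.CHAIN_APPROX_NONE)[0],key=cv2.contourArea)[:,0]
    q=plane(s,c,.04)[:,:2]; sol=np.linalg.lstsq(np.c_[2*q,np.ones(len(q))],(q**2).sum(1),rcond=None)[0]; Y=sol[:2]
    rad=np.sqrt(sol[2]+Y@Y)
    br=((h>=8)&(h<24)&(S>110)&(V>50)&ok).astype(np.uint8)
    n,_,st,ce=cv2.connectedComponentsWithStats(br)
    k=[i for i in range(1,n) if 2<=st[i,4]<=60]
    B=plane(s,ce[k],.045)[:,:2]
    return Y,rad,B
def hover_look(p,yaw=0,z=.36):
    r.reach([p[0],p[1],z],[180,0,yaw]); s=r.snapshot("wrist"); return s
def find_pot(s,p):
    g=cv2.medianBlur(cv2.cvtColor(s["frame"],cv2.COLOR_RGB2GRAY),3); c=proj(s,[[p[0],p[1],.058]])[0]
    cam=-np.array(s["R"]).T@np.array(s["t"]); rr=.031*s["fx"]/(cam[2]-.058)
    o=cv2.HoughCircles(g,cv2.HOUGH_GRADIENT,1,8,param1=60,param2=12,minRadius=int(rr-3),maxRadius=int(rr+4))
    o=o[0] if o is not None else np.zeros((0,3)); o=[a for a in o if np.hypot(*(a[:2]-c))<60]
    return rr,[(a.round(0),plane(s,a[None,:2],.058)[0,:2].round(4)) for a in o[:4]]
E
python3 - <<'E'
from h import *
a=pickle.load(open("w0.pkl","rb")); b=pickle.load(open("w1.pkl","rb"))
print(plane(a,[[322,68],[297,157],[391,180]],.058)[:,:2].round(3))
print("mill",plane(a,[[545,150]],.01)[0].round(3),"button",plane(a,[[559,35]],.098)[0].round(3))
Y,rad,B=carousel(b,np.array([.585,.142])); print(Y,rad,len(B)); 
for x in B: print(x.round(3),end=" ")
print("handle ends",plane(b,[[220,140],[283,132]],.118).round(3),"nozzle",plane(b,[[150,93]],.14).round(3))
p=plane(a,[[322,68]],.058)[0]
s=hover_look(p); print(find_pot(s,p)); f=s["frame"].copy(); cv2.imwrite("pics/p1.png",f[:,:,::-1])
print(r.sense()["clock"])
E
```

```text
[[ 0.551 -0.125]
 [ 0.45  -0.094]
 [ 0.421 -0.212]]
mill [ 0.454 -0.433  0.01 ] button [ 0.574 -0.361  0.098]
[0.478931   0.14007176] 0.03548834141019505 22
[0.699 0.133] [0.691 0.193] [0.673 0.072] [0.656 0.128] [0.651 0.247] [0.649 0.189] [0.647 0.106] [0.634 0.208] [0.624 0.035] [0.599 0.069] [0.595 0.27 ] [0.578 0.231] [0.574 0.066] [0.558 0.027] [0.554 0.228] [0.528 0.262] [0.519 0.09 ] [0.506 0.191] [0.503 0.051] [0.5   0.168] [0.481 0.225] [0.458 0.162] handle ends [[0.573 0.18  0.118]
 [0.581 0.115 0.118]] nozzle [[0.616 0.233 0.14 ]]
(np.float64(32.71887219384997), [(array([318., 198.,  32.], dtype=float32), array([ 0.5511, -0.1242]))])
3.8833
```

View pics/p1.png

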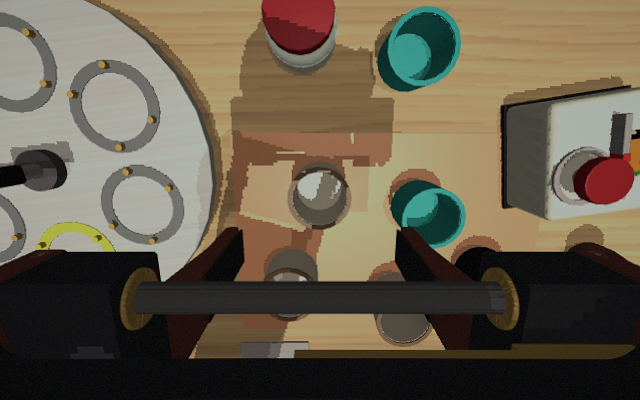

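The pot is confirmed at (318,198), world (0.551,-0.124). By hand from the pin groups, the carousel axis is about (0.5765,0.149) and the yellow seat about 187.2°. I take a second carousel view from another yaw, then move pot A into seat_2 with a two-way centring grip.

```bash
cat >> h.py <<'E'
def seats(C,th): a=np.radians(th+60*np.arange(6)); return C+.098*np.c_[np.cos(a),np.sin(a)]
def fitc(B,C,th):
    S=seats(C,th); d=np.linalg.norm(B[:,None]-S,axis=2); cen={}
    for i in range(6):
        b=B[(np.abs(d[:,i]-.037)<.007)&(d.argmin(1)==i)]
        if len(b)==4: cen[i]=b.mean(0)
    ks=list(cen); M=np.array([cen[k] for k in ks]); u=seats(np.zeros(2),0)[ks]
    Mc,uc=M-M.mean(0),u-u.mean(0); ang=np.arctan2((uc[:,0]*Mc[:,1]-uc[:,1]*Mc[:,0]).sum(),(uc*Mc).sum())
    R2=np.array([[np.cos(ang),-np.sin(ang)],[np.sin(ang),np.cos(ang)]]); C=M.mean(0)-R2@u.mean(0)
    return C,np.degrees(ang)%360,ks,(np.linalg.norm(M-(u@R2.T+C),axis=1)*1e3).round(1)
G=.163
def pick(p,y1,y2,gz=.040):
    r.reach([p[0],p[1],.30],[180,0,y1]); r.servo_line([p[0],p[1],gz+G],speed=.2); r.grab(8); o1=r.sense()["opening"]; r.let_go()
    r.servo_line([p[0],p[1],gz+G],[180,0,y2],speed=.15); r.grab(30); o=r.sense(); print("open",o1,o["opening"],o["gripper_force"])
    r.servo_line([p[0],p[1],.31],speed=.2)
def place(q,yaw,gz=.040):
    r.reach([q[0],q[1],.33],[180,0,yaw]); r.servo_line([q[0],q[1],.04+gz+G+.012],speed=.2)
    print("before",r.sense()["contact_force"].round(1)); r.servo_line([q[0],q[1],.04+gz+G+.001],speed=.04); s=r.sense(); print("F",s["contact_force"].round(1),s["opening"])
    r.let_go(); r.servo_line([q[0],q[1],.36],speed=.2); print("clock",r.sense()["clock"])
E
python3 - <<'E'
from h import *
C=np.array([.5765,.149]); b=pickle.load(open("w1.pkl","rb"))
print(fitc(carousel(b,C)[2],C,187.2))
r.reach([.5765,.089,.45],[180,0,90]); s=r.snapshot("wrist"); pickle.dump(s,open("w2.pkl","wb"))
Y,_,B=carousel(s,C); print(Y,len(B)); print(fitc(B,C,187.2))
for yw in (0,90,97,22,-83,-60,-150,7,-53,67):print(yw,(lambda q:None if q is None else q.round(0))(r.inverse_kinematics([.5765,.149,.3],[180,0,yw])))
E
```

```text
(array([0.5764719 , 0.14870581]), np.float64(187.18675401660386), [1, 2, 3, 4, 5], array([0.3, 0.1, 0.1, 0.1, 0.2]))
[0.47852113 0.13907836] 20
(array([0.57646483, 0.14867192]), np.float64(187.12536418442653), [1, 2, 3], array([0.1, 0.1, 0.1]))
0 [ 11.   5.  82.  -0.  94. 101.]
90 [11.  5. 82. -0. 94. 11.]
97 [11.  5. 82. -0. 94.  4.]
22 [11.  5. 82. -0. 94. 79.]
-83 None
-60 None
-150 [  11.    5.   82.    0.   94. -109.]
7 [11.  5. 82. -0. 94. 94.]
-53 None
67 [11.  5. 82. -0. 94. 34.]
```

Run:
```python
from h import *
C=np.array([.57647,.14869]); S=seats(C,187.16)
p=np.array([.5511,-.1242]); s=hover_look(p,0); f=find_pot(s,p); print(f)
p=f[1][0][1]; pick(p,0,90); place(S[2],127.2)
s=hover_look(S[2]-[.06,0],0,.45); cv2.imwrite("pics/q1.png",s["frame"][:,:,::-1])
```

```text
(np.float64(32.82231199304216), [(array([316., 198.,  30.], dtype=float32), array([ 0.5508, -0.1221])), (array([328., 178.,  30.], dtype=float32), array([ 0.5704, -0.1326]))])
open 0.06095400420951324 0.06198627637135841 30.00003732740879
before [ 0.6  0.1 -2.1]
F [ 0.4  0.6 -2.2] 0.06228857893194503
clock 14.3833
```

View pics/q1.png

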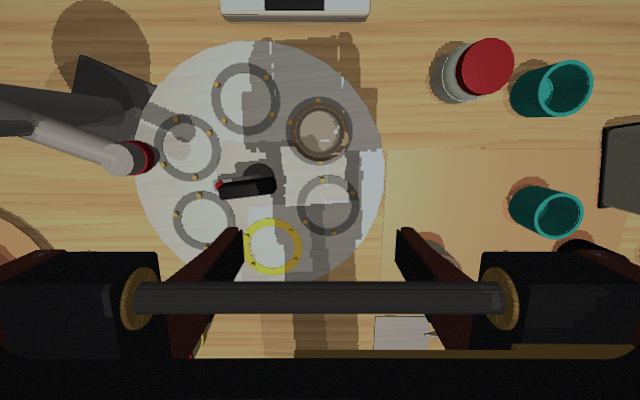

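Pot A stands upright and centred in seat_2 at (320,133). Now the other two pots.

Run:
```python
from h import *
C=np.array([.57647,.14869]); S=seats(C,187.16)
for p,q,yw in ((np.array([.45,-.094]),S[1],67.2),(np.array([.421,-.212]),S[0],7.2)):
    s=hover_look(p,0); f=find_pot(s,p); print(f)
    d=[a for a in f[1] if np.hypot(*(a[1]-p))<.012]
    if not d: cv2.imwrite("pics/miss.png",s["frame"][:,:,::-1]); print("MISS"); break
    pick(d[0][1],0,90); place(q,yw)
s=hover_look([.50,.05],0,.48); cv2.imwrite("pics/q2.png",s["frame"][:,:,::-1])
```

```text
(np.float64(32.74267350731034), [(array([318., 202.,  31.], dtype=float32), array([ 0.4463, -0.0926])), (array([316., 194.,  34.], dtype=float32), array([ 0.4543, -0.0916])), (array([324., 180.,  34.], dtype=float32), array([ 0.4671, -0.0993]))])
open 0.06302224890712517 0.05995648498205119 29.999990165233612
before [ 0.6  0.1 -2.4]
F [-0.4 -0.1 -2.6] 0.059951309268761147
clock 25.3917
(np.float64(32.913850736766726), [(array([322., 204.,  30.], dtype=float32), array([ 0.414, -0.214])), (array([324., 196.,  32.], dtype=float32), array([ 0.423 , -0.2159]))])
open 0.06243726844827755 0.060883343272195696 29.99964985297993
before [-0.2 -0.8 -1.1]
F [ 0.  -1.4 -2.1] 0.06094946194116772
clock 35.8167
```

View pics/q2.png

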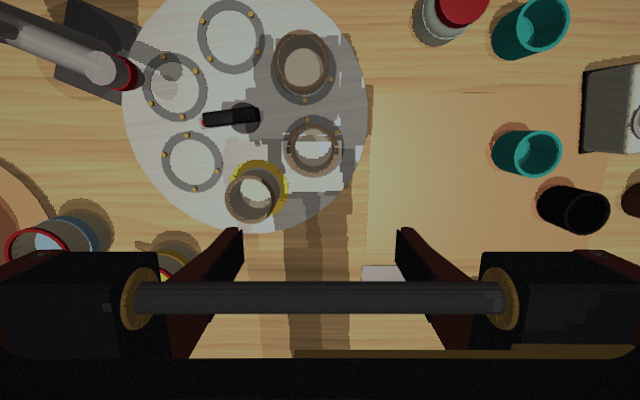

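The pots are at (303,62), (313,147) and (254,196). The yellow one needs a check, so I compare its rim with the expected one and take a scene crop.

Run:
```python
from h import *
C=np.array([.57647,.14869]); S=seats(C,187.16)
s=r.snapshot("wrist"); f=s["frame"][:,:,::-1].copy(); sc=r.snapshot("scene"); g=sc["frame"][:,:,::-1].copy()
t=np.radians(np.arange(0,360,6))
def draw(s,f,k):
    for q in S[:3]:
        for z,rad,col in ((.098,.031,(0,0,255)),(.04,.0285,(255,0,0))):
            for u in proj(s,np.c_[q+rad*np.c_[np.cos(t),np.sin(t)],np.full(len(t),z)]): 
                cv2.circle(f,tuple(int(x) for x in u*k),1,col,-1)
f=cv2.resize(f,None,fx=2,fy=2); draw(s,f,2); g=cv2.resize(g,None,fx=3,fy=3); draw(sc,g,3)
cv2.imwrite("pics/q3.png",np.hstack([f[50:480,380:760],g[420:850,930:1330]]))
```

```text
(no output)
```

View pics/q3.png

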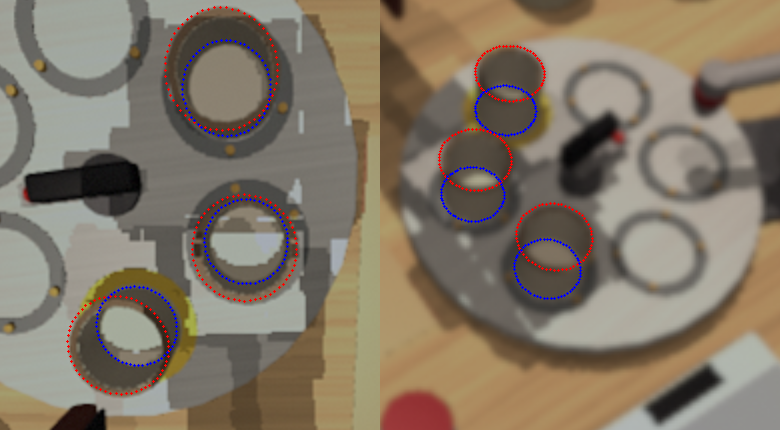

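The expected outlines (red rim, blue foot) fit all three pots. Now the handle: grip across its width, lift, turn 75° clockwise and release. Then regrip along its length and turn the last 45°, so the gripper body stays clear of the nozzle.

Run:
```python
from h import *
C=np.array([.57647,.14869]); z=.110+G
st=lambda m:(lambda s:print(m,round(s["clock"],1),s["opening"].round(4),s["contact_force"].round(1),s["torque"].round(2),s["tcp_pos"].round(4)))(r.sense())
P=lambda zz:[C[0],C[1],zz]
r.reach(P(.36),[180,0,97.2]); r.servo_line(P(z),speed=.12); st("down")
r.grab(60); st("grab"); r.servo_line(P(z+.0145),speed=.03); st("lift")
for y in (72.2,47.2,22.2): r.servo_line(P(z+.0145),[180,0,y],speed=.05); st(y)
r.servo_line(P(z+.0105),speed=.03); st("lower"); r.let_go(); r.wait(.2); r.servo_line(P(.36),speed=.15)
r.servo_line([C[0]-.08,C[1]-.0,.47],[180,0,0],speed=.3); s=r.snapshot("wrist"); cv2.imwrite("pics/t1.png",s["frame"][:,:,::-1]); pickle.dump(s,open("t1.pkl","wb"))
print(r.sense()["clock"])
```

```text
Traceback (most recent call last):
AttributeError: 'float' object has no attribute 'round'
```

```bash
cat >> h.py <<'E'
def st(m): s=r.sense(); print(m,round(s["clock"],1),round(s["opening"],4),s["contact_force"].round(1),s["torque"].round(2),s["tcp_pos"].round(4))
E
python3 - <<'E'
from h import *
C=np.array([.57647,.14869]); z=.110+G
P=lambda zz:[C[0],C[1],zz]
st("down")
r.grab(60); st("grab"); r.servo_line(P(z+.0145),speed=.03); st("lift")
for y in (72.2,47.2,22.2): r.servo_line(P(z+.0145),[180,0,y],speed=.05); st(y)
r.servo_line(P(z+.0105),speed=.03); st("lower"); r.let_go(); r.wait(.2); r.servo_line(P(.36),speed=.15)
r.servo_line([C[0]-.08,C[1]-.0,.47],[180,0,0],speed=.3); s=r.snapshot("wrist"); cv2.imwrite("pics/t1.png",s["frame"][:,:,::-1]); pickle.dump(s,open("t1.pkl","wb"))
print(r.sense()["clock"])
E
```

```text
down 38.9 0.0882 [-0.5 -0.2  0.5] [ 0.01 -0.   -0.02] [0.5767 0.1487 0.2741]
grab 40.0 0.016 [ 1.1  0.8 -0.8] [-0.02 -0.24 -0.04] [0.5765 0.1487 0.273 ]
lift 40.6 0.0158 [ 5.4  0.3 -9.9] [ 0.22 -1.16 -0.02] [0.5766 0.1487 0.2865]
72.2 41.2 0.0154 [  4.2   1.4 -10.4] [ 0.16 -1.01 -0.02] [0.5765 0.1487 0.2863]
47.2 41.8 0.0156 [ 3.4  1.9 -9.7] [ 0.26 -0.81  0.04] [0.5764 0.1488 0.2867]
22.2 42.3 0.016 [ 1.   2.3 -9.8] [ 0.46 -0.46  0.04] [0.5762 0.1489 0.2871]
lower 42.6 0.0155 [ 0.3  3.8 -9.4] [ 0.53 -0.13  0.09] [0.5762 0.1489 0.2831]
45.3167
```

View pics/t1.png

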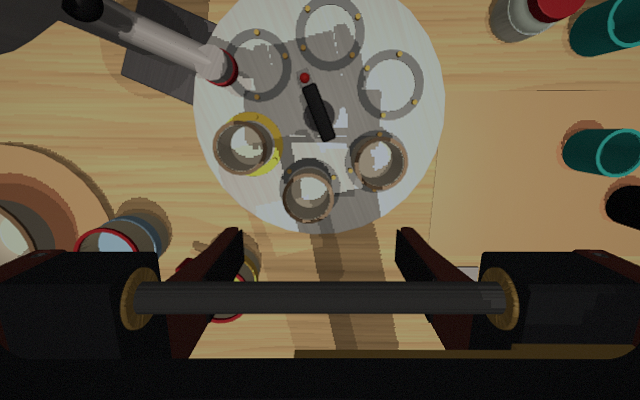

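The yellow seat is now at about 112° with its pot at (243,147). The bar runs (306,85) to (332,140), with a red dot at (305,77) beyond its end. I check whether that dot belongs to the bar before regripping along its length.

Run:
```python
from h import *
s=pickle.load(open("t1.pkl","rb")); C=np.array([.57647,.14869]); d=np.array([np.cos(np.radians(22.2)),np.sin(np.radians(22.2))])
for z in (.118,.128): print(z,[(plane(s,[u],z)[0,:2]-C)@d for u in ([305,77],[306,85],[332,140],[318,112])])
print([[k,proj(s,[[*(C+k*d),.128]])[0].round(0)] for k in (-.03,0,.03)])
cv2.imwrite("pics/t2.png",cv2.resize(s["frame"][60:160,260:380],(720,600),interpolation=cv2.INTER_CUBIC)[:,:,::-1])
```

```text
0.118 [np.float64(0.03815901593651887), np.float64(0.030667701869932423), np.float64(-0.0313248083379399), np.float64(0.0012302144785988809)]
0.128 [np.float64(0.036631630173142436), np.float64(0.029366860120691028), np.float64(-0.030750941326613268), np.float64(0.0008195885847340624)]
[[-0.03, array([329., 140.])], [0, array([319., 113.])], [0.03, array([307.,  84.])]]
```

View pics/t2.png

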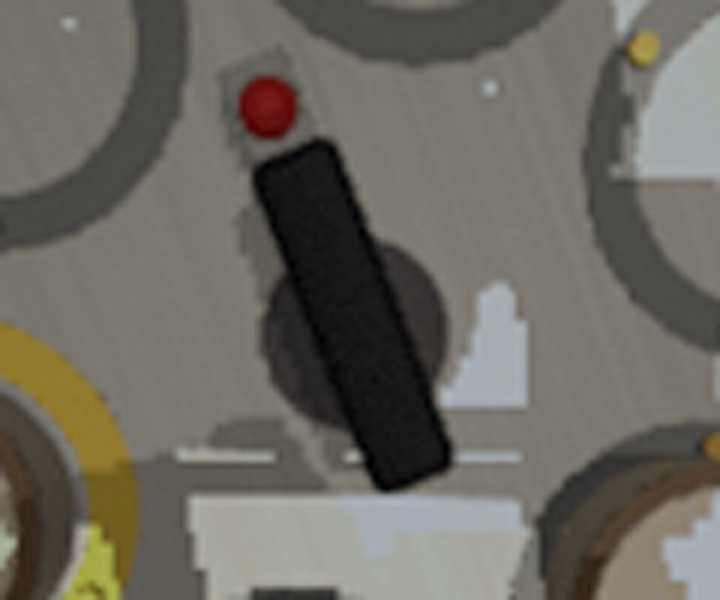

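Run:
```python
from h import *
C=np.array([.57647,.14869])
a=pickle.load(open("w1.pkl","rb")); b=pickle.load(open("scene0.pkl","rb"))
for z in (.04,.06,.08,.1,.12): print(z,plane(a,[[220,141]],z)[0,:2]-C,plane(b,[[389,186]],z)[0,:2]-C)
s=r.snapshot("scene"); f=s["frame"]; red=(f[...,0]>110)&(f[...,1]<50); red[:170]=0; red[225:]=0; red[:,:350]=0; red[:,410:]=0
v,u=np.nonzero(red); print(len(u),u.mean(),v.mean()); t=pickle.load(open("t1.pkl","rb"))
for z in (.04,.07,.1,.12): print(z,plane(t,[[305,77]],z)[0,:2]-C,plane(s,[[u.mean(),v.mean()]],z)[0,:2]-C)
```

```text
0.04 [-0.00811831  0.05610067] [-0.01528013  0.05637647]
0.06 [-0.00719861  0.04964523] [-0.00641664  0.04563088]
0.08 [-0.0062789   0.04318979] [0.00244684 0.0348853 ]
0.1 [-0.00535919  0.03673435] [0.01131032 0.02413972]
0.12 [-0.00443948  0.03027891] [0.0201738  0.01339413]
0 nan nan
0.04 [0.04695444 0.01746474] [nan nan]
0.07 [0.04253264 0.01617281] [nan nan]
0.1 [0.03811084 0.01488088] [nan nan]
0.12 [0.03516298 0.01401959] [nan nan]<stdin>:6: RuntimeWarning: Mean of empty slice.
  ret = ret.dtype.type(ret / rcount)
<stdin>:7: RuntimeWarning: Mean of empty slice.
```

The red dot lies low (about 5 cm), well under the fingertips, so the length grip is clear. Finish the turn.

Run:
```python
from h import *
C=np.array([.57647,.14869]); z=.110+G
P=lambda zz:[C[0],C[1],zz]
r.reach(P(.36),[180,0,112.2]); r.servo_line(P(z+.010),speed=.12); st("down")
r.grab(40); st("grab"); r.servo_line(P(z+.0148),speed=.03); st("lift")
for y in (90,67.2): r.servo_line(P(z+.0148),[180,0,y],speed=.05); st(y)
r.servo_line(P(z+.001),speed=.03); st("lower"); r.let_go(); r.wait(.3); r.servo_line(P(.36),speed=.15)
r.servo_line([C[0]-.08,C[1],.47],[180,0,0],speed=.3); s=r.snapshot("wrist"); pickle.dump(s,open("t3.pkl","wb")); sc=r.snapshot("scene"); si=r.snapshot("side")
z_=lambda f,a,b,k:cv2.resize(f[a:a+100*3//k,b:b+400//k],(400,300),interpolation=cv2.INTER_CUBIC)
g=np.hstack([cv2.resize(s["frame"][0:240,140:460],(400,300)),cv2.resize(sc["frame"][145:265,300:460],(400,300))])
g2=np.hstack([cv2.resize(si["frame"][150:240,255:375],(400,300)),np.zeros((300,400,3),np.uint8)])
cv2.imwrite("pics/t4.png",np.vstack([g,g2])[:,:,::-1]); print(r.sense()["clock"])
Bp=carousel(s,C)[2]; print(len(Bp),fitc(Bp,C,67.16))
```

```text
down 47.9 0.0881 [-0.4 -0.9 -0.1] [-0.04 -0.14 -0.01] [0.5766 0.1487 0.2839]
grab 48.4 0.0598 [0.9 0.3 1.2] [ 0.04 -0.09  0.05] [0.5766 0.1487 0.2834]
lift 48.8 0.0599 [  4.5   1.6 -10. ] [ 0.3  -1.42  0.03] [0.5767 0.1487 0.2863]
90 49.3 0.0595 [ 5.7  2.  -8.8] [ 0.17 -1.42 -0.08] [0.5766 0.1487 0.2868]
67.2 49.8 0.0596 [ 3.6  1.1 -9.3] [ 0.06 -1.17 -0.01] [0.5764 0.1487 0.2873]
lower 50.4 0.06 [ 0.5  0.8 -1.9] [ 0.06 -0.15  0.16] [0.5763 0.1487 0.2746]
53.575
32 (array([0.57642601, 0.14854926]), np.float64(67.42053087792331), [4, 5], array([0.1, 0.1]))
```

View pics/t4.png

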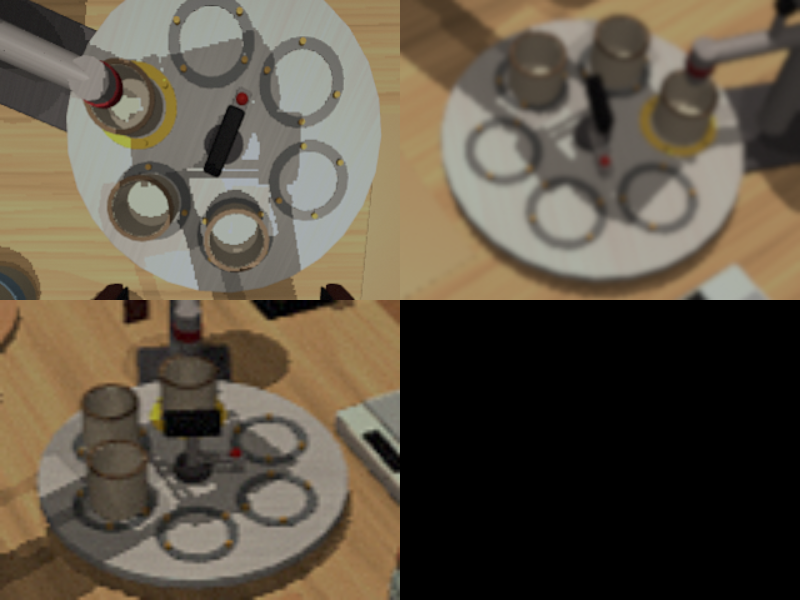

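The yellow seat with its pot is under the nozzle, the pots are upright, and the force at release shows the handle went down. I confirm it is home with a gentle probe just above its home top, then press the button six times, printing the drum colour each time.

Run:
```python
from h import *
C=np.array([.57647,.14869]); T=.182
def face():
    f=r.snapshot("scene")["frame"]; return np.median(f[308:322,172:188].reshape(-1,3),0)
print("start face",face())
r.reach([*C,.36],[180,0,67.2]); r.grab(5); r.servo_line([*C,.132+T],speed=.15); h=.132; f0=r.sense()["contact_force"][2]
while h>.1205:
    h-=.002; r.servo_line([*C,h+T],speed=.03); f=r.sense()["contact_force"][2]
    if f-f0>3: break
st(f"probe {h:.4f}"); r.servo_line([*C,.36],speed=.2)
b=[.575,-.360]; r.reach([*b,.33],[180,0,0]); r.servo_line([*b,.104+T],speed=.15); st("above"); f0=r.sense()["contact_force"][2]
h=.088; r.servo_line([*b,h+T],speed=.05); st("88")
while h>.078:
    h-=.001; r.servo_line([*b,h+T],speed=.03); f=r.sense()["contact_force"][2]-f0; print(round(h,3),round(f,1),end="; ")
    if f>15: break
r.wait(.2); st("stop"); r.servo_line([*b,.110+T],speed=.06); r.wait(.3); print(face(),h)
r.servo_line([*b,.25+T],speed=.2); s=r.snapshot("scene"); print(face()); open("hb","w").write(str(h))
cv2.imwrite("pics/d1.png",cv2.resize(s["frame"][270:360,140:260],(480,360),interpolation=cv2.INTER_CUBIC)[:,:,::-1])
```

```text
start face [163.5 124.   79. ]
probe 0.1200 58.0 0.0006 [-0.3  0.6  0.4] [ 0.02 -0.05 -0.01] [0.5764 0.1487 0.3018]
above 60.8 0.0008 [-0.2  0.3  0.7] [ 0.03  0.01 -0.01] [ 0.5752 -0.3593  0.2857]
88 61.2 0.0003 [ 1.6 -0.2  2.4] [-0.09 -0.32  0.02] [ 0.5751 -0.3601  0.2704]
0.087 1.4; 0.086 1.1; 0.085 1.3; 0.084 3.7; 0.083 6.1; 0.082 10.1; 0.081 13.2; 0.08 15.4; stop 63.4 0.0007 [-4.7  4.6 17.2] [0.59 0.88 0.03] [ 0.5748 -0.3598  0.2661]
[49.  45.  47.5] 0.07999999999999999
[76.5 72.  71.5]
```

View pics/d1.png

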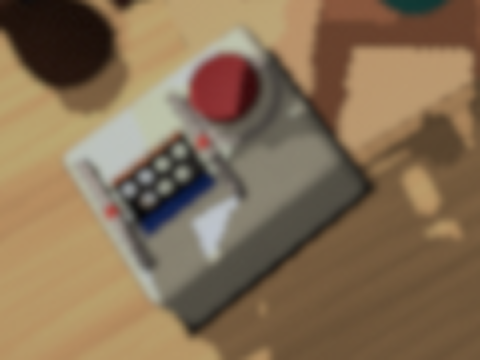

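The handle is home: the probe met nothing down to 2 mm above its home top. The drum now shows black Sunday at about (163,186) in the crop, with blue Monday next. Five more presses.

Run:
```python
from h import *
T=.182; b=[.575,-.360]
def face():
    f=r.snapshot("scene")["frame"]; return np.median(f[310:320,174:188].reshape(-1,3),0)
r.servo_line([*b,.110+T],speed=.2)
for i in range(5):
    r.servo_line([*b,.080+T],speed=.06); r.wait(.2); F=r.sense()["contact_force"][2]
    r.servo_line([*b,.110+T],speed=.06); r.wait(.3); print(i,round(F,1),face())
r.servo_line([*b,.25+T],speed=.2); r.reach([.45,-.1,.45],[180,0,0]); r.let_go()
s=r.snapshot("scene"); si=r.snapshot("side")
cv2.imwrite("pics/d2.png",np.hstack([cv2.resize(s["frame"][90:360,120:460],(500,397)),cv2.resize(si["frame"][280:340,365:425],(297,397))])[:,:,::-1]); print(r.sense()["clock"])
```

```text
0 15.7 [48. 62. 86.]
1 16.8 [123.  103.5  52. ]
2 16.7 [106.  47.  41.]
3 17.6 [74.  60.5 43. ]
4 17.5 [60.  87.  54.5]
78.925
```

View pics/d2.png

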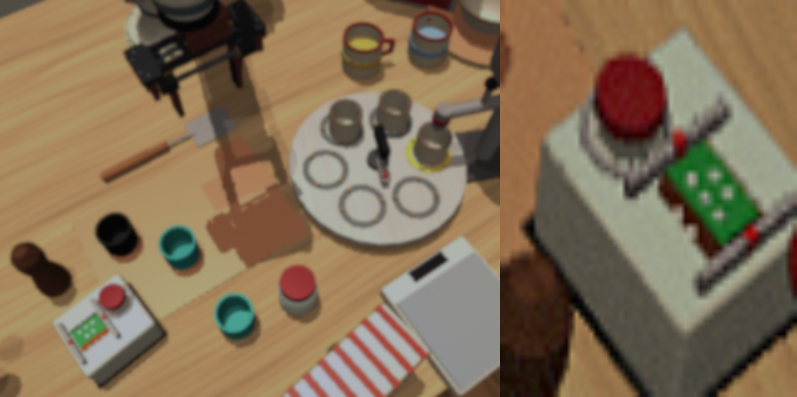

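The drum shows green with five dots between the red marks, and the button is up. The yellow seat with its pot is under the nozzle, all three pots are seated, and the bystanders have not moved. Handing in.

```bash
python3 -c "
from station import r
print(r.hand_in())"
```

```text
the job is handed in; nothing more can be done
None
```

I handed the job in at about 79 s: all three pots stand in carousel seats, one in the yellow seat under the nozzle with the handle home, and the day marker shows green Friday; no verdict was returned.

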